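# Raise the grinding hood's window to the pointer and start the suction

### The arm

A 6-joint arm with a two-finger parallel gripper is mounted at the origin on a cart in front of the work surface, level with it; the furniture and walls round the work are solid. World frame = base frame: x ahead of the robot, y to its left, z up, the work surface at z = 0. Lengths are in m, angles in rad, forces in N, time in s.
With the tool pointing down it reaches from about 0.35 to 0.975 m from the base axis. Payload 4.9 kg.
Tool frame: the origin (TCP) lies on the mounting face of the last link; the fingertips stand 173 mm ahead of it and the grasp point (between the pads) lies 155 mm ahead of it; z points along the fingers, y is the line along which they close (so a half turn about z gives the same grasp; the last joint's range is limited). The gripper opens to 85 mm and grips with 20 to 120 N. Pads are 22 mm wide; open, the fingers measure 114 mm over their backs; the gripper's body (76 mm by 85 mm) begins 54 mm behind the grasp point. The pads swing forward as they close: fully open they stand 13 mm farther back than shut.
Start: joints at [1.198, 0.053, 1.613, -0, 1.476, -0.119], TCP at [0.157, 0.605, 0.405] pointing down, gripper open.
Joint ranges: [-3.01, 3.01], [-1.01, 2.22], [0.06, 2.58], [-1.02, 4.17], [0.09, 2.62], [-3.14, 3.14]. Speed limits (rad/s): [2.57, 2.57, 3.14, 3.14, 3.14, 3.14].

### API

Orientations are given as a rotation vector (axis times angle).
In Python, from station import monitor, eyes, finish_job gives the robot as it stands. The module is installed in compiled form; this text tells all that it offers.
- The arm moves only by the tool step_arm, never from a script. Its argument "commands" is a list of rows, each a list of 3 entries, a list of its own where there are three numbers: the opening in per cent of the stroke, from 0 (shut) to 100 (fully open), then the shift along the tool's x, y, z in mm, then the turn about the tool's z in degrees. In form: [[hand, [x, y, z], yaw], ...]. A call has 1 to 12 rows; each row is the pose to reach, as a shift and turn from the pose commanded when the call began, along the tool's axes at that moment; what a row does not reach only later rows make up. A row lasts 1/8 s, in which the tool goes at most 62.5 mm and 10.7 degrees, less where a joint would pass 70% of its speed; a pose out of reach is approached as far as the arm can. A call with a gripper value outside its range is refused whole. The fingers move at their own pace and stop on an object; "squeeze" is the grip in N (left out, the last holds). Time passes only in rows, so rows that repeat a pose let the fingers close. It gives the time, the measured TCP pose, the force, the opening and the grip force at its end, in the units of the state.
- monitor.get_obs(): the state, without advancing time (a new reading comes with each control period).
- eyes.get_image(name): name is "scene" or "top"; returns the picture (384x512x3 uint8, red, green, blue); there is no depth.
- eyes.camera_info(name): a dict with "camera_matrix" (3x3 intrinsics, pixels), "extrinsics" (4x4, takes a point from camera to world coordinates). Camera axes: x right, y down, z forward; pixel columns grow to the right and rows downward; lengths in m; the calibration is good to about 2 mm. A picture is of the moment at which its call begins. camera_info takes no time and is no camera call.
- finish_job(): hands the job in; it is judged then, once.
The state is a dict: "t": time; "q": joint angles; "dq": joint speeds; "effort": joint torques, N m; "tool_pos": TCP position; "tool_rot": TCP orientation; "contact_force": force on the tool from outside, world axes, zero at the start; "wrist_torque": the same for the moment, N m; "opening": finger opening in m; "grip_force": force on a finger pad.
Only numpy, scipy, OpenCV 4.12 (cv2) and the standard library are available. Lean on these libraries where they do the work, as an engineer would, in place of code of your own. Each camera call takes 0.05 s, during which the arm holds its last target. There are 200 camera calls.

### The job

Get the grinding hood ready: with your fingertips push its sloping front window up from beneath the lip, without gripping it, until the lip is level with the tip of the pointer clip on the side rail, and leave it there. Then press the round suction button beside the hood all the way down and let it go. Leave the pointer clip and the loose things round and inside the hood where they are.

Things in the scene. Friction and masses are not known exactly. Their poses are not given: they have to be found in the camera images.
- hood: White bench-top grinding hood on a 10 mm base board, fixed; 300 mm wide. Origin: on the bench; x from its front to its back (away from the robot), y to the left, z up. Housing: x = -95 to 62 mm, top at z = 252. Sill at x = -95, upright to z = 70; from its top the front leans back 40 degrees from upright for 230 mm. Board: x = -175 to 65, y = -270 to 240.
- lip (a point): Centre of the lip, a straight aluminium strip standing squarely out from the sloping window, 220 long, 12 thick; its lower half sticks out 32 mm, its upper half 24. Site axes: x squarely into the window (ahead and 40 degrees down), y left along the lip, z up the slope (50 degrees above level). Underside at z = -6, free edge at x = -16, rim of the window at x = +16 mm. Below it 30 mm of window, then the sill.
- window (a joint): Slide of the front window up the slope (along z of lip), m: 0 = shut, 0.115 = its upper stop. The window, about 0.5 kg, is balanced by a hidden counterweight: it moves against about 2.5 N of friction (up to 3.5 N in all) and slight damping (8 N s/m), and stays where it is left.
- mark (a point): Tip of the small dark steel pointer clip on the left rail of the sloping front, pointing inward at the lip's left end, 111 mm left of the window's middle. Axes as those of lip; the lip is level with the tip when both have the same position along z of these axes. The clip is 34 mm wide, 22 mm long up the slope, and stands about 23 mm out from the window.
- pointer (a joint): Position of the pointer clip along its rail, m, on the same scale: the lip is level with the pointer's tip when joint window = joint pointer. Friction holds the clip (15 N).
- suction_top (a point): Centre of the top face of the round black push button, 28 mm across, facing up, on the grey 60 x 60 mm switch box beside the right side of the hood (65 mm from the housing). Spring return, 6 mm travel, 5 N to press it fully down.
- suction (a joint): Travel of the suction button: 0 = up, 0.006 m = fully down.
- casting_ring: Loose grey casting ring, 52 mm across, 55 mm high, upright on the board in front of the hood's left part. Origin: centre of its underside.
- paste_jar: Loose orange jar with a black lid, 49 mm across, 52 mm high, on the board in front of the hood's right part. Origin: centre of its underside.
- trial: Loose denture trial model, 62 x 61 x 26 mm, inside the hood on its floor. Origin: centre of its underside.
- jaw_model: Loose white plaster jaw model, 67 x 66 x 28 mm, on the board left of the hood. Origin: centre of its underside.

How it is judged:
On the way, in this order (a step that is already met when the one before it is completed fails the run):
1. the window's lip is level with the pointer's tip (within 7 mm along the slope) (z of lip in the frame of mark between -0.007 and 0.007 m), for 0.4 s.
2. the suction button is pressed down (5 mm or more) (value of joint suction above 0.005 m), for 0.05 s.
At the end, for the whole second after the job is handed in: The lip rests within 7 mm of the pointer's tip, measured along the slope, the suction button has been pressed after that and is up again, and nothing is touched (all of step 1 and value of joint suction below 0.0015 m).
It fails at once if the lip is gripped (fingers press on its top and its underside at once) (contact force between the fingers and window_c7 above 1 N and contact force between the fingers and window_c6 above 1 N).
It fails at once if the pointer clip is shifted by more than 5 mm (distance of mark from where it was at the start of the episode above 0.005 m).
It fails at once if a loose thing is lifted, carried or knocked away by more than 20 mm (distance of any of casting_ring, paste_jar, trial, jaw_model from where it was at the start of the episode above 0.02 m).
It also fails if it takes over 48 s, if anything falls off the work surface, if the arm or the gripper's body presses on something with over 40 N, if the wrist force passes 120 N, or if a joint passes its speed limit or range.

## Working session

There is one attempt and no reset: what is moved stays moved. The work goes in short steps, Python scripts to look and compute and a tool call to move; the robot and the scene stay as the last step left them, time stands still between calls to the robot, and variables do not carry over. Pictures are saved under pics/ and viewed, at most 10 in all, crops included, and the job is handed in when it is done.

Besides the shell and the picture viewer there is one more tool, called as name(argument=value, ...), one argument or row to a line, values as JSON. step_arm: Moves the arm, as the interface text tells. Its arguments: {"type":"object","properties":{"commands":{"type":"array"},"squeeze":{"type":"number"}},"required":["commands"]}

```bash
mkdir -p pics
python3 - <<'E'
from station import monitor, eyes
import cv2,numpy as np
for n in("scene","top"):
    cv2.imwrite(f"pics/{n}0.png",cv2.resize(eyes.get_image(n)[:,:,::-1],(800,600),interpolation=cv2.INTER_CUBIC))
    i=eyes.camera_info(n);print(np.round(i["camera_matrix"],1).tolist(),np.round(i["extrinsics"],4).tolist())
o=monitor.get_obs();print({k:np.round(v,3).tolist() for k,v in o.items()})
E
```

```text
[[461.4, 0.0, 252.7], [0.0, 461.4, 193.1], [0.0, 0.0, 1.0]] [[0.525, -0.355, 0.7735, -0.2208], [-0.8511, -0.2283, 0.4728, -0.3939], [0.0087, -0.9066, -0.422, 0.4925], [0.0, 0.0, 0.0, 1.0]]
[[380.3, 0.0, 252.7], [0.0, 380.3, 188.9], [0.0, 0.0, 1.0]] [[-0.0039, -0.9923, 0.1235, 0.3881], [-0.9999, 0.0053, 0.0113, 0.0318], [-0.0119, -0.1235, -0.9923, 1.063], [0.0, 0.0, 0.0, 1.0]]
{'t': 0.1, 'q': [1.198, 0.053, 1.614, 0.0, 1.476, -0.119], 'dq': [0.002, -0.002, -0.004, -0.001, -0.003, 0.0], 'effort': [0.0, -39.49, -37.136, -0.0, 0.004, -0.0], 'tool_pos': [0.157, 0.605, 0.404], 'tool_rot': [-0.398, -3.116, 0.003], 'contact_force': [-1.25, -0.423, 0.271], 'wrist_torque': [0.034, -0.055, -0.02], 'grip_force': 0.0, 'opening': 0.085}
```

View pics/scene0.png

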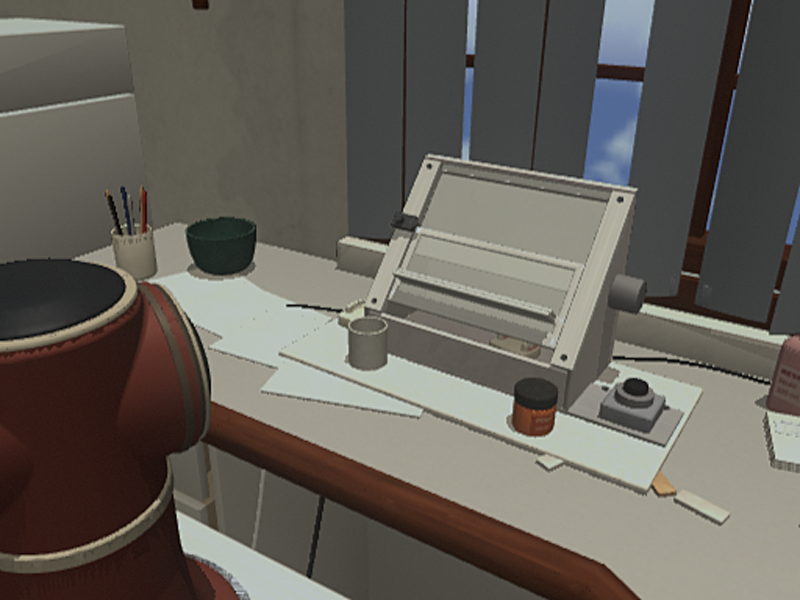

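View pics/top0.png

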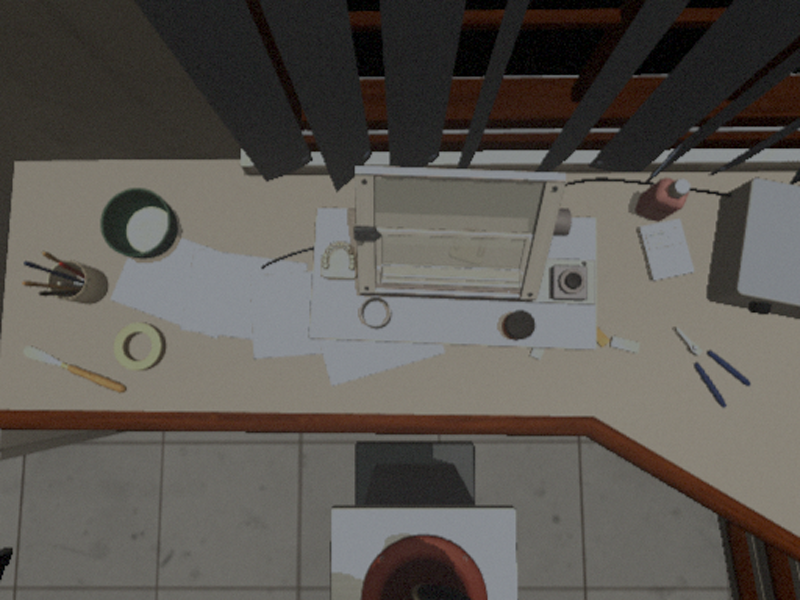

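The scene view shows the hood with the lip running from about (397,272) to (553,316). The pointer clip is at (405,220), the ring at (367,342), the jar at (535,407) and the button at (635,387). In the top view the board spans (312,208) to (598,348) and the button is at (572,281). I'll zoom in on both.

Run:
```python
import cv2,numpy as np
from station import eyes
def crop(n,x,y,w,h,s):
    im=np.mean([eyes.get_image(n)[:,:,::-1].astype(float) for _ in range(2)],0)
    np.save(f"pics/{n}.npy",im)
    c=np.clip(im*(1.5 if n=="top" else 1.2),0,255).astype(np.uint8)[y:y+h,x:x+w]
    cv2.imwrite(f"pics/{n}1.png",cv2.resize(c,None,fx=s,fy=s,interpolation=cv2.INTER_CUBIC))
crop("scene",215,90,250,187,3.2)
crop("top",190,100,200,150,4)
```

```text
(no output)
```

View pics/scene1.png

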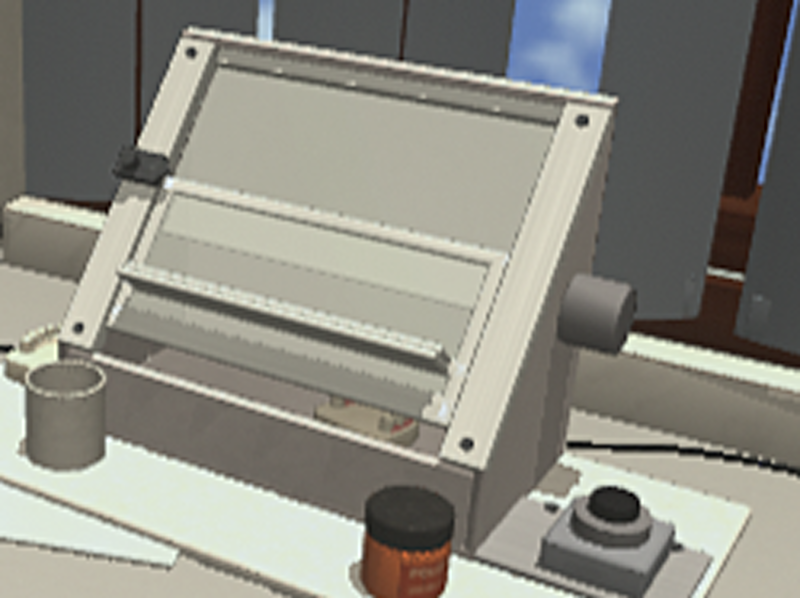

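View pics/top1.png

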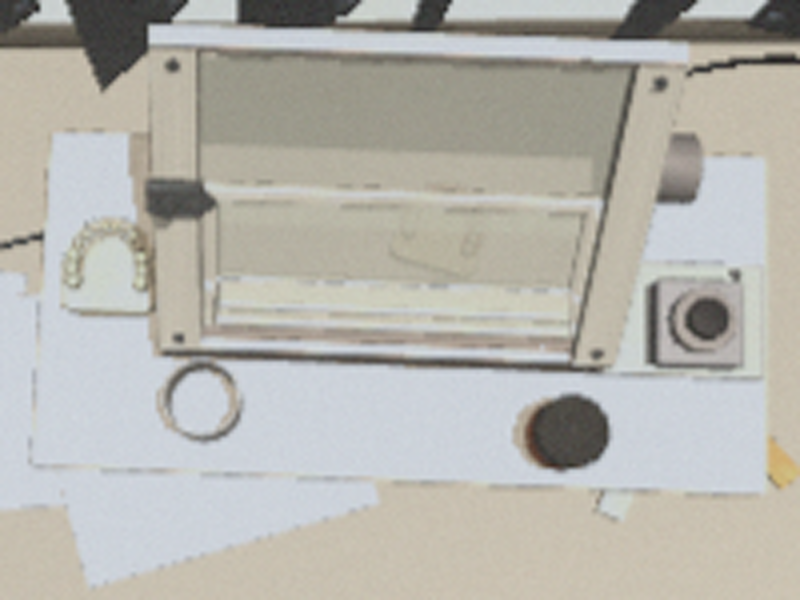

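The crops show the board corners in the top view at (52,131), (766,156), (768,492) and (32,465). The clip tip is at (168,168) in the scene crop and (216,200) in the top crop. The lip runs from (120,268) to (447,355) in the scene crop, and the window already stands partly open above the sill.

```bash
cat > h.py <<'E'
import numpy as np
from station import eyes
from scipy.spatial.transform import Rotation as R
I={n:eyes.camera_info(n) for n in("scene","top")}
off={"scene":(215,90,3.2),"top":(190,100,4)}
def full(n,p): x,y,s=off[n]; return (p[0]+.5)/s-.5+x,(p[1]+.5)/s-.5+y
def ray(n,uv):
    E=np.array(I[n]["extrinsics"]);K=np.array(I[n]["camera_matrix"])
    return E[:3,3],E[:3,:3]@np.linalg.solve(K,[uv[0],uv[1],1.])
def onplane(n,uv,p,nrm):
    c,d=ray(n,uv); return c+d*((p-c)@nrm)/(d@nrm)
def proj(n,P):
    E=np.array(I[n]["extrinsics"]);K=np.array(I[n]["camera_matrix"])
    q=K@(E[:3,:3].T@(np.asarray(P)-E[:3,3])); return q[:2]/q[2]
def tri(a,b):
    (c1,d1),(c2,d2)=ray("scene",a),ray("top",b)
    A=np.stack([d1,-d2],1);s=np.linalg.lstsq(A,c2-c1,rcond=None)[0]
    p,q=c1+d1*s[0],c2+d2*s[1]; return (p+q)/2,np.linalg.norm(p-q)
Z=np.array([0,0,1.])
cor=[onplane("top",full("top",p),np.array([0,0,.01]),Z)[:2] for p in[(52,131),(766,156),(768,492),(32,465)]]
m=np.array([(65,240),(65,-270),(-175,-270),(-175,240)])/1000
W=np.array(cor);a=m-m.mean(0);b=W-W.mean(0)
th=np.arctan2((a[:,0]*b[:,1]-a[:,1]*b[:,0]).sum(),(a*b).sum())
H=np.array([[np.cos(th),-np.sin(th),0],[np.sin(th),np.cos(th),0],[0,0,1]])
t=np.append(W.mean(0)-H[:2,:2]@m.mean(0),0)
c,s=np.cos(np.radians(40)),np.sin(np.radians(40))
ex,ez=np.array([c,0,-s]),np.array([s,0,c])   # into window, up slope (hood frame)
O=np.array([-.095,0,.07])
def slope(y,n,u): return t+H@(O+np.array([0,y,0])+ex*n+ez*u) # n into window
def loc(P): q=H.T@(np.asarray(P)-t)-O; return np.array([q[1],q@ex,q@ez])*1000 # y,n,u mm
E
python3 - <<'E'
from h import *
import cv2
print("th",np.degrees(th),"t",t,"res",np.round((W-(m@H[:2,:2].T+t[:2]))*1000,1).tolist())
P,e=tri(full("scene",(168,168)),full("top",(216,200)));print("tip",loc(P),P,e)
for nm,a,b in[("screwTR",(582,120),(659,84)),("screwTL",(191,52),(172,65)),("screwBR",(466,443),(597,355)),("screwBL",(78,328),(178,338)),("button",(614,500),(708,318))]:
    P,e=tri(full("scene",a),full("top",b));print(nm,np.round(loc(P)),np.round(P,4),round(e,4))
for nm,p,z in[("ring",(201,401),.065),("jar",(569,431),.062)]:
    P=onplane("top",full("top",p),np.array([0,0,z]),Z);print(nm,P,(H.T@(P-t))*1000)
for n in I:
    im=np.load(f"pics/{n}.npy").astype(np.float32).mean(2)
    us=np.arange(-6,130,2)
    v=[np.mean([cv2.remap(im,*[np.float32([[k]]) for k in proj(n,slope(y,0,u/1000))],1)[0,0] for y in(-.02,-.01,0,.01,.02)]) for u in us]
    print(n,[(int(u),int(x)) for u,x in zip(us,v)])
E
```

```text
th -2.4176293068277417 t [ 0.60819301 -0.04915255  0.        ] res [[-1.3, -2.1], [-1.5, 2.0], [1.7, 1.3], [1.0, -1.3]]
tip [113.324036  -13.5974615 129.874104 ] [0.5910581  0.06499589 0.17822962] 0.0044414745744149635
screwTR [-134.   -6.  216.] [ 0.642  -0.1849  0.2398] 0.0014
screwTL [137.  -5. 217.] [0.6547 0.0864 0.2395] 0.0023
screwBR [-134.   -6.   11.] [ 0.5096 -0.1792  0.0823] 0.0026
screwBL [138.  -5.  11.] [0.5222 0.0925 0.0813] 0.0027
button [-213.   34.   11.] [ 0.5373 -0.2592  0.0566] 0.0028
ring [0.4832072  0.07714421 0.065     ] [-130.20214388  120.9120574    65.        ]
jar [ 0.46246639 -0.16483258  0.062     ] [-140.7171751  -121.72425754   62.        ]
scene [(-6, 140), (-4, 183), (-2, 152), (0, 109), (2, 104), (4, 106), (6, 106), (8, 106), (10, 106), (12, 107), (14, 106), (16, 88), (18, 93), (20, 112), (22, 114), (24, 112), (26, 113), (28, 114), (30, 114), (32, 114), (34, 124), (36, 138), (38, 143), (40, 142), (42, 144), (44, 141), (46, 107), (48, 69), (50, 62), (52, 60), (54, 89), (56, 149), (58, 177), (60, 170), (62, 174), (64, 156), (66, 140), (68, 141), (70, 
[... 399 characters left out ...]
138), (6, 132), (8, 122), (10, 107), (12, 102), (14, 105), (16, 104), (18, 104), (20, 110), (22, 120), (24, 132), (26, 135), (28, 131), (30, 127), (32, 124), (34, 123), (36, 126), (38, 134), (40, 135), (42, 132), (44, 132), (46, 133), (48, 133), (50, 133), (52, 132), (54, 131), (56, 130), (58, 129), (60, 127), (62, 123), (64, 117), (66, 115), (68, 116), (70, 116), (72, 116), (74, 115), (76, 114), (78, 113), (80, 113), (82, 114), (84, 115), (86, 115), (88, 116), (90, 116), (92, 115), (94, 115), (96, 115), (98, 115), (100, 114), (102, 115), (104, 117), (106, 118), (108, 118), (110, 118), (112, 118), (114, 118), (116, 117), (118, 115), (120, 113), (122, 114), (124, 120), (126, 124), (128, 129)]
```

```bash
cat >> h.py <<'E'
from station import monitor
def hood(x,y,z): return t+H@np.array([x,y,z])/1000
def go(target):
    o=monitor.get_obs();Rt=R.from_rotvec(o["tool_rot"]).as_matrix()
    d=Rt.T@(target-o["tool_pos"])*1000
    yw=np.degrees(np.arctan2(*(Rt.T@(H@[0,1,0]))[[0,1]]))
    h=H.T@(o["tool_pos"]-t)*1000-[0,0,173]
    print("shift",np.round(d,1),"yaw",-round(yw,1),"tip hood",np.round(h,1),"F hood",np.round(H.T@o["contact_force"],2),"open",o["opening"],"t",round(o["t"],2),"axes",np.round((H.T@Rt).T,3).tolist())
E
python3 -c "
from h import *
go(hood(-135,0,230+173))
for n,f in(('scene',(168,168)),):
  c,d=ray(n,full(n,f))
  for nn in(-6,-12,-18): print(nn,loc(onplane(n,full(n,f),slope(0,nn/1000,0),H@ex)))
print(loc(onplane('top',full('top',(216,200)),slope(0,-.013,0),H@ex)))
"
```

```text
shift [-469.1 -548.1    1.7] yaw -12.1 tip hood [-478.5  634.4  231.3] F hood [0.3  0.21 0.73] open 0.08558010558013428 t 0.3 axes [[-0.978, 0.21, 0.0], [0.21, 0.978, -0.001], [-0.0, -0.001, -1.0]]
-6 [120.3130629   -6.         131.71544024]
-12 [116.63934191 -12.         129.72985149]
-18 [112.96562091 -18.         127.74426274]
[111.4733068  -13.         130.98016988]
```

step_arm(
  commands=[
    [0, [-39, -46, 0], -1],
    [0, [-78, -91, 0], -2],
    [0, [-117, -137, 0], -3],
    [0, [-156, -183, 0], -4],
    [0, [-195, -228, 0], -5],
    [0, [-234, -274, 0], -6],
    [0, [-274, -320, 0], -7],
    [0, [-313, -365, 0], -8],
    [0, [-352, -411, 0], -9],
    [0, [-391, -457, 0], -10],
    [0, [-430, -502, 0], -11],
    [0, [-469, -548, 0], -12],
  ],
  squeeze=20,
)

```text
t: 1.8
tool_pos: [0.4737, -0.0453, 0.405]
tool_rot: [0.07, 3.14, 0.0]
contact_force: [1.4, 0.3, 0.5]
opening: 0.0
grip_force: 0.0
```

```bash
python3 -c "
from h import *
go(hood(-130,0,100+173))"
```

```text
shift [ -4.4   1.8 132. ] yaw -0.1 tip hood [-134.5   -1.8  232. ] F hood [1.37 0.41 0.51] open 2.589512097285156e-05 t 1.8 axes [[-1.0, 0.002, -0.001], [0.002, 1.0, 0.0], [0.001, 0.0, -1.0]]
```

step_arm(
  commands=[
    [0, [0, 0, 43], 0],
    [0, [0, 0, 86], 0],
    [0, [0, 0, 129], 0],
    [0, [-5, 0, 129], 0],
    [0, [-10, 0, 129], 0],
    [0, [-10, 0, 129], 0],
  ],
)

```text
t: 2.55
tool_pos: [0.4848, -0.0439, 0.2786]
tool_rot: [0.069, 3.136, -0.002]
contact_force: [-0.7, 0.6, 0.3]
opening: -0.0001
grip_force: 0.0
```

Run:
```python
from h import *
import cv2
go(hood(-110,0,103+173))
im=eyes.get_image("scene")[:,:,::-1][90:277,215:465]
cv2.imwrite("pics/s2.png",cv2.resize(im,None,fx=3.2,fy=3.2,interpolation=cv2.INTER_CUBIC))
```

```text
shift [-13.5  -0.    2.6] yaw -0.1 tip hood [-123.5    0.   105.6] F hood [-0.75  0.52  0.32] open -0.00010845682481760557 t 2.55 axes [[-1.0, 0.002, -0.005], [0.002, 1.0, -0.001], [0.005, -0.001, -1.0]]
```

View pics/s2.png

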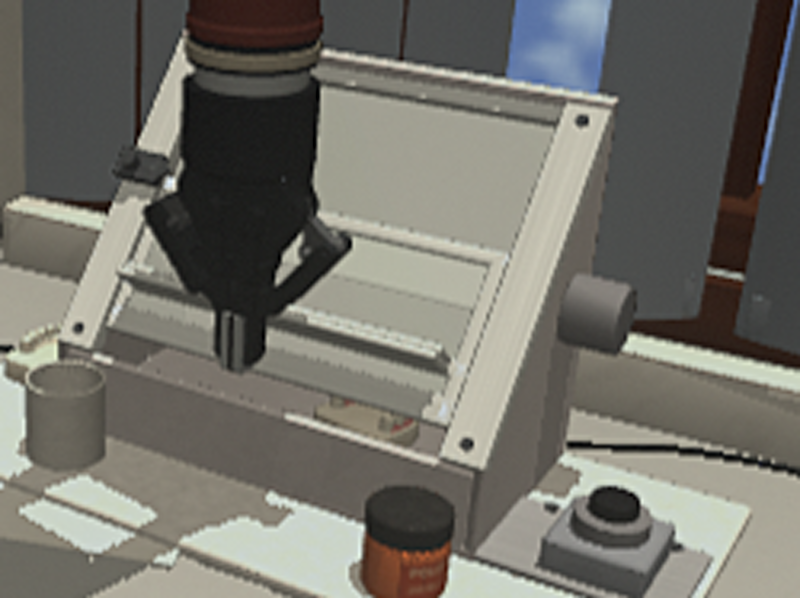

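The closed fingers hang with their tips at about (238,365), in front of and below the lip. Ring, jar and clip are untouched.

step_arm(
  commands=[
    [0, [-6, 0, 3], 0],
    [0, [-12, 0, 3], 0],
    [0, [-18, 0, 3], 0],
    [0, [-18, 0, 3], 0],
    [0, [-20, 0, 3], 0],
    [0, [-20, 0, 3], 0],
  ],
)

```text
t: 3.35
tool_pos: [0.5033, -0.0446, 0.2727]
tool_rot: [-0.07, -3.141, 0.0]
contact_force: [0.6, 0.1, -0.3]
opening: 0.0
grip_force: 0.0
```

step_arm(
  commands=[
    [0, [-2, 0, 0], 0],
    [0, [-4, 0, 0], 0],
    [0, [-4, 0, 0], 0],
  ],
)

```text
t: 3.72
tool_pos: [0.5074, -0.0447, 0.2727]
tool_rot: [0.07, 3.141, 0.0]
contact_force: [-0.3, -0.5, 0.3]
opening: -0.0002
grip_force: 0.0
```

step_arm(
  commands=[
    [0, [-2, 0, 0], 0],
    [0, [-4, 0, 0], 0],
    [0, [-4, 0, 0], 0],
  ],
)

```text
t: 4.1
tool_pos: [0.5097, -0.0448, 0.2724]
tool_rot: [-0.069, -3.131, -0.0]
contact_force: [-14.3, -0.4, 9.2]
opening: 0.0002
grip_force: 7.2
```

step_arm(
  commands=[
    [0, [1, 0, -2], 0],
    [0, [-2, 0, -4], 0],
    [0, [-5, 0, -7], 0],
    [0, [-8, 0, -11], 0],
    [0, [-12, 0, -15], 0],
    [0, [-12, 0, -15], 0],
  ],
)

```text
t: 4.85
tool_pos: [0.5223, -0.0454, 0.288]
tool_rot: [-0.069, -3.134, -0.0]
contact_force: [-13.1, 0.6, 9.5]
opening: 0.0003
grip_force: 6.5
```

Run:
```python
from h import *
import cv2
go(hood(-110,0,103+173))
im=eyes.get_image("scene")[:,:,::-1][90:277,215:465]
cv2.imwrite("pics/s3.png",cv2.resize(im,None,fx=3.2,fy=3.2,interpolation=cv2.INTER_CUBIC))
```

```text
shift [23.9 -0.2 12.2] yaw -0.1 tip hood [-8.60e+01  1.00e-01  1.15e+02] F hood [-13.16   0.09   9.5 ] open 0.00034319232574618754 t 4.85 axes [[-1.0, 0.002, 0.007], [0.002, 1.0, 0.0], [-0.007, 0.0, -1.0]]
```

View pics/s3.png

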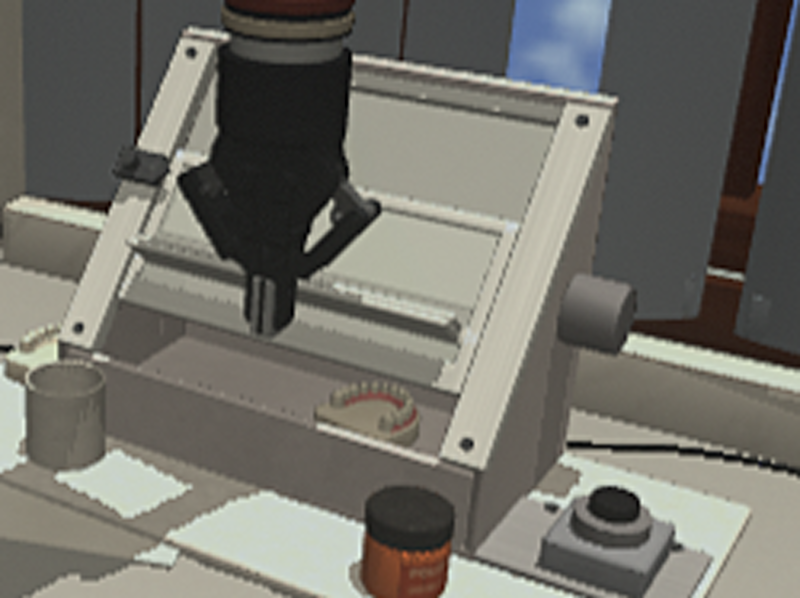

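The lip's left end moved from (120,268) to (135,240) and is pushed properly by the fingers; the clip at (140,165) is unmoved. Next I'll measure the lip travel against the first picture.

```bash
cat >> h.py <<'E'
def lipedge(im,lo,hi,ys=(-.08,-.075,-.07,-.065,-.06)):
    import cv2
    g=im.astype(np.float32).mean(2);us=np.arange(lo,hi,.5)
    v=np.mean([cv2.remap(g,*[np.float32([c]) for c in np.array([proj("scene",slope(y,0,u/1000)) for u in us]).T],cv2.INTER_LINEAR)[0] for y in ys],0)
    d=np.convolve(v,np.r_[np.ones(6),-np.ones(6)],"same"); return us[d.argmax()],us[d.argmin()],np.round(d.max()/6)
E
python3 - <<'E'
from h import *
print(lipedge(np.load("pics/scene.npy"),40,72))
im=eyes.get_image("scene")
for lo in(55,62): print(lipedge(im,lo,lo+34))
E
```

```text
(np.float64(40.0), np.float64(71.5), np.float64(144.0))
(np.float64(55.0), np.float64(88.5), np.float64(151.0))
(np.float64(62.0), np.float64(95.5), np.float64(157.0))
```

```bash
sed -i 's/"same"); return us\[d.argmax()\],us\[d.argmin()\]/"valid"); return us[d.argmax()]+2.75,us[d.argmin()]+2.75/' h.py
python3 - <<'E'
from h import *
print(lipedge(np.load("pics/scene.npy"),40,75))
im=eyes.get_image("scene")
for lo in(55,62): print(lipedge(im,lo,lo+35))
E
```

```text
(np.float64(54.75), np.float64(45.75), np.float64(77.0))
(np.float64(75.75), np.float64(66.25), np.float64(83.0))
(np.float64(75.75), np.float64(66.25), np.float64(83.0))
```

step_arm(
  commands=[
    [0, [-4, 0, -5], 0],
    [0, [-8, 0, -10], 0],
    [0, [-12, 0, -14], 0],
    [0, [-16, 0, -19], 0],
    [0, [-20, 0, -24], 0],
    [0, [-24, 0, -29], 0],
    [0, [-28, 0, -33], 0],
    [0, [-32, 0, -38], 0],
    [0, [-32, 0, -38], 0],
  ],
)

```text
t: 6.12
tool_pos: [0.5544, -0.0468, 0.3264]
tool_rot: [-0.069, -3.135, -0.0]
contact_force: [-12.6, 0.7, 8.9]
opening: -0.0001
grip_force: 6.4
```

Run:
```python
from h import *
import cv2
go(hood(-110,0,103+173))
im=eyes.get_image("scene")
for lo in(105,112): print(lipedge(im,lo,lo+35))
im=im[:,:,::-1]
c=np.hstack([cv2.resize(im[110:180,245:295],None,fx=8,fy=8,interpolation=cv2.INTER_CUBIC),
 cv2.resize(np.clip(eyes.get_image("top")[:,:,::-1]*1.5,0,255).astype(np.uint8)[115:185,220:270],None,fx=8,fy=8,interpolation=cv2.INTER_CUBIC)])
cv2.imwrite("pics/s4.png",c)
```

```text
shift [55.8 -0.2 50.8] yaw -0.1 tip hood [-5.380e+01  1.000e-01  1.534e+02] F hood [-12.62   0.13   8.94] open -6.447634718869584e-05 t 6.12 axes [[-1.0, 0.002, 0.006], [0.002, 1.0, -0.0], [-0.006, -0.0, -1.0]]
(np.float64(128.25), np.float64(116.25), np.float64(83.0))
(np.float64(128.25), np.float64(116.25), np.float64(83.0))
```

View pics/s4.png

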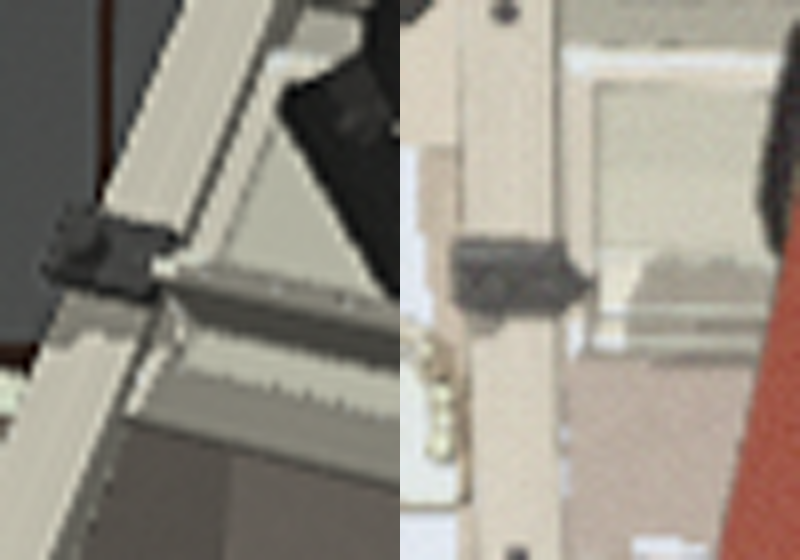

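In the left (scene) half of the picture the clip tip is near (178,250), with the lip's left end just below it at (165,268). In the right (top) half the tip is at (592,285), and the lip's ledge is at y≈305.

Run:
```python
from h import *
S=lambda x,y:((x+.5)/8-.5+245,(y+.5)/8-.5+110)
T=lambda x,y:((x-400+.5)/8-.5+220,(y+.5)/8-.5+115)
f=lambda n,p,nn:np.round(loc(onplane(n,p,slope(0,nn/1000,0),H@ex)),1)
for nn in(-18.5,-6): print(nn,"scene up",f("scene",S(142,222),nn),"scene lo",f("scene",S(105,296),nn),"top lo",f("top",T(500,315),nn),"top up",f("top",T(500,238),nn))
# lip now in top view: rim top y~250?, ledge 305, front 352 at column 700
for y in(250,305,318,352): print(y,f("top",T(680,y),0))
for u in(120,124,128):
  for y,n,d in((.11,-27.5,-6),(.11,-27.5,0),(.11,-19.5,6),(.11,4.5,6)):
    a=proj("scene",slope(y,n/1000,(u+d)/1000));b=proj("top",slope(y,n/1000,(u+d)/1000))
    print(u,n,d,np.round((a-[245,110])*8),np.round((b-[220,115])*8+[400,0]))
```

```text
-18.5 scene up [128.4 -18.5 135.8] scene lo [130.4 -18.5 113.5] top lo [138.8 -18.5 121.1] top up [138.2 -18.5 149.4]
-6 scene up [136.3  -6.  140. ] scene lo [138.4  -6.  117.4] top lo [139.9  -6.  111.4] top up [139.3  -6.  140.2]
250 [ 86.    0.  133.7]
305 [ 85.6  -0.  113. ]
318 [ 85.5   0.  108.1]
352 [85.2 -0.  94.9]
120 -27.5 -6 [153. 292.] [591. 353.]
120 -27.5 0 [162. 271.] [591. 337.]
120 -19.5 6 [182. 263.] [593. 304.]
120 4.5 6 [218. 300.] [597. 255.]
124 -27.5 -6 [159. 278.] [591. 342.]
124 -27.5 0 [167. 257.] [591. 326.]
124 -19.5 6 [188. 249.] [593. 293.]
124 4.5 6 [223. 286.] [597. 245.]
128 -27.5 -6 [164. 264.] [591. 331.]
128 -27.5 0 [173. 244.] [591. 315.]
128 -19.5 6 [193. 236.] [593. 282.]
128 4.5 6 [228. 273.] [597. 234.]
```

step_arm(
  commands=[
    [0, [-2.5, 0, -3], 0],
    [0, [-4.5, 0, -5.5], 0],
    [0, [-4.5, 0, -5.5], 0],
    [0, [3, 0, -5], 0],
    [0, [10, 0, -5], 0],
    [0, [30, 0, -5], 0],
    [0, [70, 0, -5], 0],
    [0, [110, 0, -5], 0],
    [0, [110, 50, -5], 0],
    [0, [110, 50, -5], 0],
  ],
)

```text
t: 7.48
tool_pos: [0.4469, 0.0097, 0.3308]
tool_rot: [0.064, 3.14, 0.001]
contact_force: [-0.3, 0.3, -0.1]
opening: 0.0003
grip_force: 0.0
```

Run:
```python
from h import *
import cv2
go(hood(-62,-213,150+173))
im=eyes.get_image("scene")
print(lipedge(im,112,150))
im=im[:,:,::-1]
c=np.hstack([cv2.resize(im[110:180,245:295],None,fx=8,fy=8,interpolation=cv2.INTER_CUBIC),
 cv2.resize(np.clip(eyes.get_image("top")[:,:,::-1]*1.5,0,255).astype(np.uint8)[115:185,220:270],None,fx=8,fy=8,interpolation=cv2.INTER_CUBIC)])
cv2.imwrite("pics/s5.png",c)
```

```text
shift [-101.3 -265.1    7.8] yaw 0.1 tip hood [-163.6   52.   157.8] F hood [-0.27  0.31 -0.08] open 0.00033983394363781155 t 7.47 axes [[-1.0, -0.001, -0.001], [-0.001, 1.0, 0.0], [0.001, 0.0, -1.0]]
(np.float64(135.25), np.float64(122.75), np.float64(83.0))
```

View pics/s5.png

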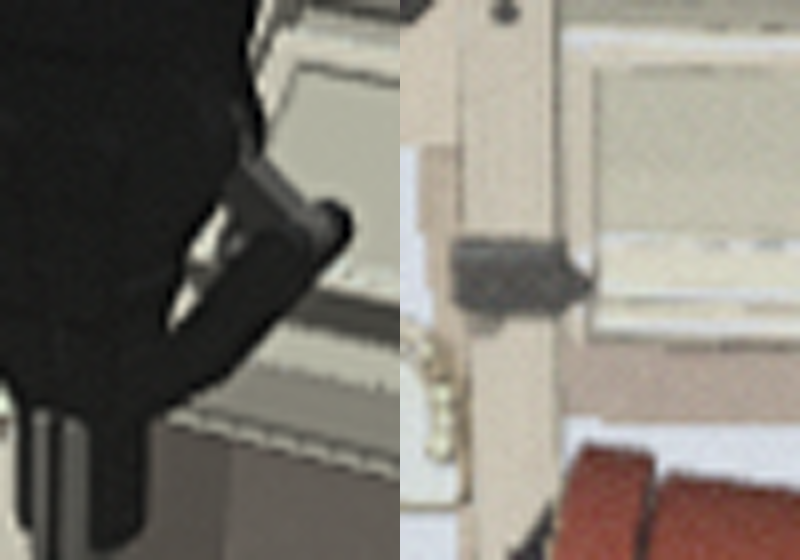

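The top view shows the clip tip at (592,285), which is where a level lip would put it (lip front edge at y≈340, ledge at y≈300). The lip now stands at about 127.5 mm up the slope, against about 128.5 mm for the tip. Next is the button.

Run:
```python
from h import *
print(np.round(monitor.get_obs()["q"],2))
go(hood(-160,-213,150+173))
print(loc(hood(0,0,0)))
for a,b in[((614,503),(708,318)),((614,498),(708,316))]:
    P,e=tri(full("scene",a),full("top",b));print(np.round(H.T@(P-t)*1000,1),e)
for z in(.045,.055,.065): print(z,[np.round((H.T@(onplane(n,full(n,p),np.array([0,0,z]),Z)-t))*1000,1) for n,p in(("top",(708,319)),("scene",(614,503)))])
```

```text
[-0.15 -0.34  2.09 -0.    1.39 -1.68]
shift [  -3.2 -263.4    8. ] yaw -0.1 tip hood [-163.    50.4  157.9] F hood [ 0.53 -0.77  0.94] open -0.00029199293048246753 t 7.58 axes [[-1.0, 0.001, -0.001], [0.001, 1.0, -0.0], [0.001, -0.0, -1.0]]
[  0.         117.76935477   7.4417119 ]
[ -61.7 -213.2   54.7] 0.003097392315149335
[ -60.8 -212.5   57.3] 0.0030446964266094205
0.045 [array([ -60.2, -217.5,   45. ]), array([ -46.5, -208.3,   45. ])]
0.055 [array([ -61.8, -214.6,   55. ]), array([ -63.6, -212.2,   55. ])]
0.065 [array([ -63.4, -211.8,   65. ]), array([ -80.8, -216. ,   65. ])]
```

step_arm(
  commands=[
    [0, [0, -25, 0], 9],
    [0, [0, -55, 0], 18],
    [0, [0, -85, 0], 27],
    [0, [0, -115, 0], 36],
    [0, [0, -145, 0], 45],
    [0, [0, -175, 0], 54],
    [0, [0, -205, 0], 63],
    [0, [0, -235, 0], 72],
    [0, [0, -264, 0], 81],
    [0, [-40, -264, 0], 90],
    [0, [-80, -264, 0], 90],
    [0, [-101, -264, 0], 90],
  ],
)

```text
t: 9.07
tool_pos: [0.538, -0.2617, 0.3304]
tool_rot: [2.271, 2.17, -0.0]
contact_force: [-0.1, -0.9, 0.5]
opening: -0.0001
grip_force: 0.0
```

Run:
```python
from h import *
import cv2
go(hood(-62,-213,65+173))
im=eyes.get_image("scene")
print(lipedge(im,112,150,(0.,.01,.02)))
im=im[:,:,::-1][90:277,215:465]
cv2.imwrite("pics/s6.png",cv2.resize(im,None,fx=3.2,fy=3.2,interpolation=cv2.INTER_CUBIC))
```

```text
shift [ 2.4 -0.8 92.4] yaw -90.2 tip hood [ -61.2 -215.3  157.4] F hood [-0.02 -0.92  0.55] open -5.8436492615476705e-05 t 9.07 axes [[0.003, 1.0, -0.0], [1.0, -0.003, 0.0], [0.0, -0.0, -1.0]]
(np.float64(135.25), np.float64(122.75), np.float64(79.0))
```

View pics/s6.png

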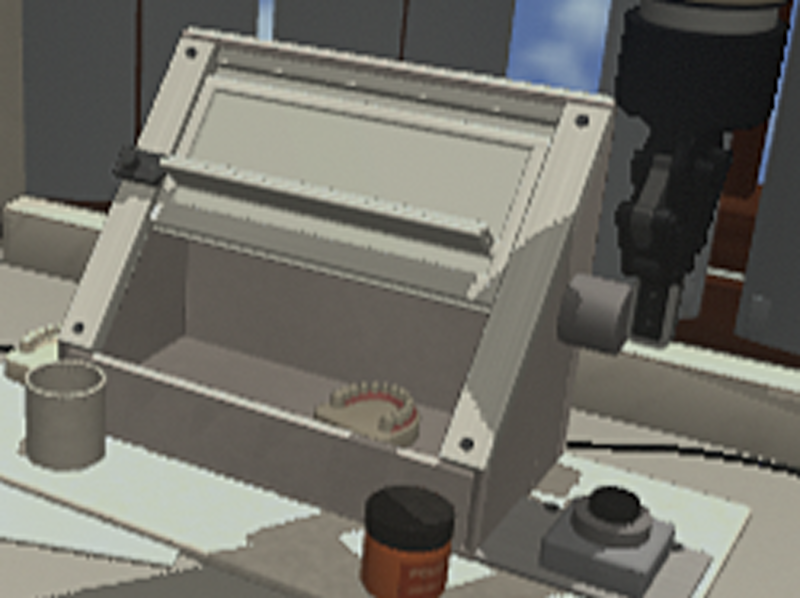

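The window lip now sits beside the clip, with its left end at (165,158) and the clip at (140,165). Everything else is in place. Using the last picture, I'll overlay the model edges on both views to confirm the level.

Run:
```python
from h import *
import cv2
out=[]
for n,(x,y),g in(("scene",(248,120),1.6),("top",(224,125),1.8)):
    im=eyes.get_image(n)[:,:,::-1]
    c=cv2.resize(np.clip(im*g,0,255).astype(np.uint8)[y:y+46,x:x+33],None,fx=12,fy=12,interpolation=cv2.INTER_CUBIC)
    def L(pts,col):
        q=[((proj(n,slope(a/1000,b/1000,u/1000))+.5-[x,y])*12).astype(int).tolist() for a,b,u in pts]
        cv2.polylines(c,[np.array(q)],False,col,1)
    u=127.5
    for b,d in((-27.5,-6),(-27.5,0),(-19.5,6),(4.5,6)): L([(110,b,u+d),(85,b,u+d)],(0,0,255))
    for v,col in((123,(255,0,0)),(128,(0,200,0)),(133,(255,0,255))): L([(111,-18,v),(111,-8,v)],col)
    L([(117,-18.5,117),(145,-18.5,117),(145,-18.5,139),(117,-18.5,139),(111,-18.5,128),(117,-18.5,117)],(0,220,220))
    out.append(c)
cv2.imwrite("pics/s7.png",np.hstack(out))
```

```text
(no output)
```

View pics/s7.png

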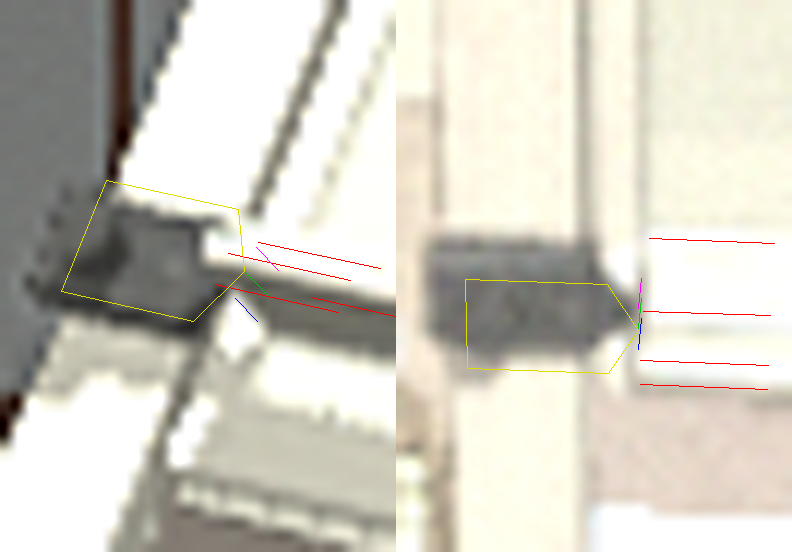

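In both views lip and clip tip agree to within about 2 mm: solving the offsets of the two views gives the lip at about 129.5 mm and the clip at about 128 mm. That is inside the 7 mm tolerance, so I'll press the button now.

step_arm(
  commands=[
    [0, [2, -1, 40], 0],
    [0, [2, -1, 75], 0],
    [0, [2, -1, 92], 0],
    [0, [2, -1, 98], 0],
    [0, [2, -1, 102], 0],
    [0, [2, -1, 104], 0],
    [0, [2, -1, 104], 0],
  ],
)

```text
t: 10.1
tool_pos: [0.5362, -0.2586, 0.228]
tool_rot: [2.269, 2.17, -0.0]
contact_force: [-3.3, 0.6, 4.8]
opening: 0.0
grip_force: 2.2
```

step_arm(
  commands=[
    [0, [0, 0, 2], 0],
    [0, [0, 0, 3], 0],
    [0, [0, 0, 3], 0],
  ],
)

```text
t: 10.48
tool_pos: [0.5365, -0.2587, 0.2272]
tool_rot: [2.269, 2.171, -0.001]
contact_force: [-9.4, 2.7, 17.6]
opening: -0.0003
grip_force: 8.7
```

Run:
```python
from h import *
o=monitor.get_obs();F,M=np.array(o["contact_force"]),np.array(o["wrist_torque"])
print(F,M); r0=np.cross(F,M)/(F@F)
for z in(-.17,-.13,-.1,-.06,0):
    k=(z-r0[2])/F[2]; r=r0+F*k; print(np.round(H.T@(r+o["tool_pos"]-t)*1000,1))
go(hood(-62,-213,228))
for a,b in[((598,312),(685,168))]:
    P,e=tri(full("scene",a),full("top",b));print("knob",np.round(H.T@(P-t)*1000,1),e)
im=np.load("pics/scene.npy");print(np.round(im.mean(2)[238:256,405:409].mean(1)))
```

```text
[-9.42464893  2.67248911 17.55269911] [ 0.57537873  1.61487708 -0.0082116 ]
[ -64.2 -207.3   57.2]
[ -85.9 -202.1   97.2]
[-102.2 -198.2  127.2]
[-123.9 -193.   167.2]
[-156.5 -185.2  227.2]
shift [-0.6  0.8 -0.8] yaw -90.1 tip hood [ -62.8 -212.4   54.2] F hood [-9.53  2.27 17.55] open -0.0002792507520936979 t 10.47 axes [[0.002, 1.0, -0.001], [1.0, -0.002, 0.0], [0.0, -0.001, -1.0]]
knob [  17.3 -171.8  134.5] 0.012189305095334956
[187. 187. 194. 169.  54.  28.  36.  38.  38.  39.  39.  35.  32.  30.
  25.  67. 112. 117.]
```

step_arm(
  commands=[
    [0, [0, 0, 1], 0],
    [0, [0, 0, 1], 0],
  ],
)

```text
t: 10.72
tool_pos: [0.5366, -0.2588, 0.2272]
tool_rot: [2.269, 2.171, -0.001]
contact_force: [-11.1, 4.4, 22.7]
opening: -0.0002
grip_force: 11.1
```

step_arm(
  commands=[
    [0, [0, 0, -3], 0],
    [0, [0, 0, -4], 0],
    [0, [0, 0, -4], 0],
  ],
)

```text
t: 11.1
tool_pos: [0.5363, -0.2586, 0.2276]
tool_rot: [2.268, 2.17, 0.001]
contact_force: [-1.5, -1.5, 5.8]
opening: 0.0003
grip_force: 2.4
```

step_arm(
  commands=[
    [0, [0, 0, -2], 0],
    [0, [0, 0, -2], 0],
  ],
)

```text
t: 11.35
tool_pos: [0.5363, -0.2586, 0.2292]
tool_rot: [2.269, 2.17, 0.001]
contact_force: [1.8, -2.6, 3.4]
opening: 0.0004
grip_force: 1.9
```

step_arm(
  commands=[
    [0, [0, 0, -2], 0],
    [0, [0, 0, -2], 0],
  ],
)

```text
t: 11.6
tool_pos: [0.536, -0.2582, 0.2308]
tool_rot: [2.27, 2.171, 0.001]
contact_force: [0.5, -1.3, 3.3]
opening: -0.0001
grip_force: 1.4
```

step_arm(
  commands=[
    [0, [0, 0, -2], 0],
    [0, [0, 0, -2], 0],
  ],
)

```text
t: 11.85
tool_pos: [0.5357, -0.2579, 0.2324]
tool_rot: [-2.269, -2.171, -0.0]
contact_force: [0.9, -0.2, 1.8]
opening: 0.0
grip_force: 1.0
```

The force fell steadily as the tips rose 5 mm or more off a hard stop, so the button was fully pressed. I'll lift clear now.

step_arm(
  commands=[
    [0, [0, 0, -10], 0],
    [0, [0, 0, -50], 0],
    [0, [0, 0, -100], 0],
    [0, [0, 0, -120], 0],
    [0, [0, 0, -120], 0],
    [0, [0, 0, -120], 0],
  ],
)

```text
t: 12.6
tool_pos: [0.5352, -0.2578, 0.3501]
tool_rot: [-2.267, -2.169, 0.002]
contact_force: [-0.2, 0.6, -0.6]
opening: -0.0001
grip_force: 0.0
```

Run:
```python
from h import *
from station import finish_job
go(hood(-62,-213,400))
print(lipedge(eyes.get_image("scene"),112,150,(0.,.01,.02)))
print(finish_job())
```

```text
shift [ -1.3   1.9 -49.9] yaw -90.1 tip hood [ -64.1 -211.6  177.1] F hood [-0.23  0.64 -0.61] open -7.061532985356032e-05 t 12.6 axes [[0.002, 1.0, 0.002], [1.0, -0.002, -0.004], [-0.004, 0.002, -1.0]]
(np.float64(135.25), np.float64(122.75), np.float64(79.0))
the job is handed in; nothing more can be done
None
```

I pushed the window lip up to within an estimated 2 mm of the pointer tip (7 mm allowed), pressed the suction button down to its stop and let it go, and handed the job in at about 12.7 s; the hand-in gave no verdict.

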